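# Set the polariser mount to 60 degrees for a display check

### The job

Before a phone display is checked, the polariser has to be set: turn the knurled ring of the mount with the blue base and the dark glass until its scale reads 60 degrees against the red index line, then let go. Leave the other mount, with the grey base and the amber glass, as it is set.

Things in the scene. Friction and masses are not known exactly. Their poses are not given: they have to be found in the camera images.
- polariser_ring (a point): Knurled metal ring of the polariser mount (blue round base 104 mm across, fixed to the bench; near-black glass): upright cylinder 43 mm across, 36 mm tall, to be pinched from above at any yaw. Point on its vertical turning axis, half-way up, 48 mm above the bench. Below it a black scale disc, 84 mm across, turns with it; the disc's top is 18 mm below this point: keep fingertips above it.
- polariser_dial (a joint): Scale reading of this mount, rad (1.047 = 60 degrees); grows as the ring turns counter-clockwise seen from above; travel -1.3 to 2.6, starts -0.45 to 0.6, stays where left, friction 0.06 N m. On the disc the broad yellow line is 0; long white lines clockwise from it (from above) are 30, 60, 90 degrees; short lines every 10. Read at the red index.
- polariser_index (a point): Red index line of the polariser mount: on top of the small white block at the edge of the blue base, on the side near the robot (within 0.5 rad), 52.5 mm from the ring's axis, 30 mm above the bench, level with the top of the scale disc.
- waveplate_zero (a point): Yellow zero line on the scale disc of the other mount, which has the same shape and size but a grey base and amber glass: a point 34 mm from that mount's axis, 30 mm above the bench. It moves if that ring is turned. The two mounts' axes stand at least 120 mm apart.

How it is judged:
At the end, for the whole second after the job is handed in: The polariser mount's scale reads 60 degrees within 10 degrees and is at rest; the zero line of the other mount is within 6 mm (10 degrees) of where it was (value of joint polariser_dial between 0.872 and 1.222 rad and velocity of joint polariser_dial between -0.05 and 0.05 rad/s and distance of waveplate_zero from where it was at the start of the episode below 0.006 m); the robot touches nothing.
It fails at once if the other mount's ring was turned (its zero line moved more than 6 mm) (distance of waveplate_zero from where it was at the start of the episode above 0.006 m).
It also fails if it takes over 32 s, if anything falls off the work surface, if the arm or the gripper's body presses on something with over 40 N, if the wrist force passes 120 N, or if a joint passes its speed limit or range.

### The arm

A 6-joint arm with a two-finger parallel gripper is mounted at the origin on a cart in front of the work surface, level with it; the furniture and walls round the work are solid. World frame = base frame: x ahead of the robot, y to its left, z up, the work surface at z = 0. Lengths are in m, angles in rad, forces in N, time in s.
With the tool pointing down it reaches from about 0.225 to 0.725 m from the base axis. Payload 3.1 kg.
Tool frame: the origin (TCP) lies midway between the tips of the shut fingers; the grasp point (between the pads) lies 19 mm behind it; z points along the fingers, y is the direction in which the jaws open and shut (so a half turn about z gives the same grasp; the last joint's range is limited). The gripper opens to 85 mm and grips with 20 to 120 N. Pads are 22 mm wide; open, the fingers measure 114 mm over their backs; the gripper's body (76 mm by 85 mm) begins 54 mm behind the grasp point. The pads swing forward as they close: fully open they stand 13 mm farther back than shut.
Start: joints at [1.134, 0.048, 0.099, 1.622, 0, 1.443], TCP at [0.16, 0.5, 0.231] pointing down, gripper open.
Joint ranges: [-2.91, 2.91], [-0.99, 1.94], [-1.21, 1.42], [-2.12, 2.29], [-1.49, 1.47], [-3.14, 3.14]. Speed limits (rad/s): [2.79, 2.79, 3.14, 3.14, 3.14, 3.14].

### API

Orientations are given as [roll, pitch, yaw] about the fixed x, y, z axes, in that order (R = Rz(yaw) Ry(pitch) Rx(roll)).
In Python, from station import arm gives the robot as it stands.
- The arm moves only by the tool apply_moves, never from a script. Its argument "steps" is text: rows parted by semicolons, each of 4 numbers parted by spaces: the shift along the tool's x, y, z in m, then the turn about the tool's z in rad. In form: dx dy dz spin; .... A call has 1 to 8 rows; each row is the pose to reach, as a shift and turn from the pose measured when the call began, along the tool's axes at that moment; what a row does not reach only later rows make up. A row lasts 1/10 s, in which the tool goes at most 50 mm and 8.59 degrees, less where a joint would pass 70% of its speed; a pose out of reach is approached as far as the arm can. A call with a gripper value outside its range is refused whole. "grip" is the finger opening in m, from 0 to 0.0854, set as the call begins (left out, the last holds). The fingers move at their own pace and stop on an object; the grip force is fixed at half the most. Time passes only in rows, so rows that repeat a pose let the fingers close. It gives the time, the measured TCP pose, the force and the opening at its end, in the units of the state.
- arm.observe(): the state, without advancing time (a new reading comes with each control period).
- arm.camera(name): name is "scene" or "top" or "wrist"; returns the picture (420x560x3 uint8, red, green, blue); there is no depth.
- arm.camera_model(name): a dict with "intrinsics" (3x3 intrinsics, pixels), "distortion" ([k1, k2, p1, p2, k3] as OpenCV has them; the pictures are not rectified), "R" (3x3) and "t" (3): a world point X has camera coordinates R X + t; the wrist camera has in their place "hand_eye" (4x4, takes a point from camera to tool coordinates, whose origin is the TCP and whose axes are the flange's). Camera axes: x right, y down, z forward; pixel columns grow to the right and rows downward; lengths in m; the calibration is good to about 2 mm. A picture is of the moment at which its call begins: read the wrist's pose just before it. camera_model takes no time and is no camera call.
- arm.finish_job(): hands the job in, once; it reports no verdict.
The state is a dict: "time": time; "qpos": joint angles; "joint_velocities": joint speeds; "joint_torque": joint torques, N m; "tool_pos": TCP position; "eef_rot": TCP orientation; "ft_force": force on the tool from outside, world axes, zero at the start; "moment": the same for the moment, N m; "opening": opening from 0.0 (shut) to 1.0 (fully open).
Only numpy, scipy, OpenCV 4.12 (cv2) and the standard library are available. Lean on these libraries where they do the work, as an engineer would, in place of code of your own. Each camera call takes 0.05 s, during which the arm holds its last target.

## Working session

There is one attempt and no reset: what is moved stays moved. The work goes in short steps, Python scripts to look and compute and a tool call to move; the robot and the scene stay as the last step left them, time stands still between calls to the robot, and variables do not carry over. Pictures are saved under pics/ and viewed, and the job is handed in when it is done.

Besides the shell and the picture viewer there is one more tool, called after "Call:" as name(argument=value, ...) on one line, values as JSON. apply_moves: Moves the arm, as the interface text tells. Its arguments: {"type":"object","properties":{"steps":{"type":"string"},"grip":{"type":"number"}},"required":["steps"]}

```bash
mkdir -p pics; ls; python3 - <<'E'
from station import arm
import cv2
s=arm.observe();print({k:s[k] for k in('time','tool_pos','eef_rot','opening')})
for n in('scene','top'):
    cv2.imwrite(f'pics/{n}0.png',arm.camera(n)[:,:,::-1])
for n in('scene','top','wrist'):print(n,arm.camera_model(n))
E
```

```text
pics
{'time': 0.0, 'tool_pos': array([0.15930188, 0.49960445, 0.23010188]), 'eef_rot': array([-3.13923211e+00, -3.31533419e-04,  2.83279883e+00]), 'opening': 1.0012605944389084}
scene {'intrinsics': array([[535.82007337,   0.        , 273.29172203],
       [  0.        , 535.82007337, 202.69640642],
       [  0.        ,   0.        ,   1.        ]]), 'distortion': array([-0.03938554,  0.        ,  0.        ,  0.        ,  0.        ]), 'R': array([[ 0.52553862, -0.85075055,  0.0057151 ],
       [-0.64459765, -0.40255692, -0.64995522],
       [ 0.55525042,  0.33789263, -0.75995102]]), 't': array([-0.32005441,  0.30932923,  0.64679425])}
top {'intrinsics': array([[385.41340465,   0.        , 275.2699596 ],
       [  0.        , 385.41340465, 208.50302131],
       [  0.        ,   0.        ,   1.        ]]), 'distortion': array([-0.06775419,  0.        ,  0.        ,  0.        ,  0.        ]), 'R': array([[ 0.02830729, -0.99959554, -0.00273174],
       [-0.99683644, -0.0280259 , -0.07437512],
       [ 0.07426848,  0.00482846, -0.99722659]]), 't': array([-0.07702041,  0.48704095,  0.86954524])}
wrist {'intrinsics': array([[292.12516342,   0.        , 278.75647651],
       [  0.        , 292.12516342, 204.88928681],
       [  0.        ,   0.        ,   1.        ]]), 'distortion': array([-0.05532384,  0.        ,  0.        ,  0.        ,  0.        ]), 'hand_eye': array([[ 4.48066343e-04, -9.46504855e-01, -3.22689259e-01,
         8.34762006e-02],
       [ 9.99999645e-01,  1.93945857e-04,  8.19660031e-04,
         2.03221612e-04],
       [-7.13227954e-04, -3.22689512e-01,  9.46504607e-01,
        -1.43684961e-01],
       [ 0.00000000e+00,  0.00000000e+00,  0.00000000e+00,
         1.00000000e+00]])}
```

View pics/top0.png

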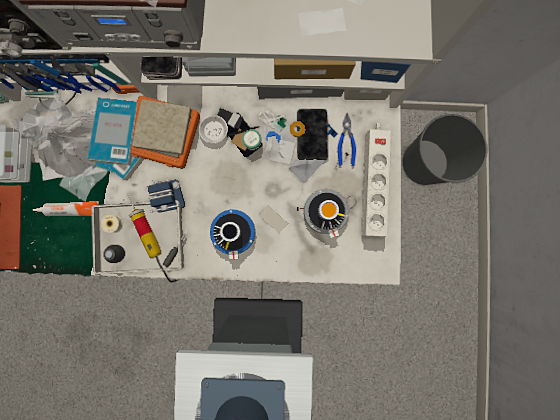

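View pics/scene0.png

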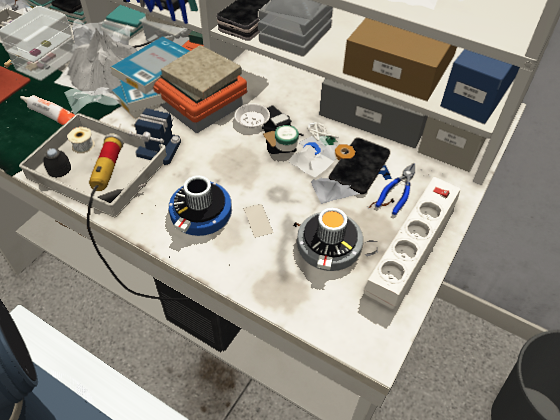

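```bash
python3 - <<'E'
import cv2
a=cv2.imread('pics/top0.png')[200:270,195:275];b=cv2.imread('pics/scene0.png')[165:245,155:245]
cv2.imwrite('pics/c1.png',cv2.resize(a,None,fx=8,fy=8,interpolation=cv2.INTER_CUBIC))
cv2.imwrite('pics/c2.png',cv2.resize(b,None,fx=7,fy=7,interpolation=cv2.INTER_CUBIC))
E
```

```text
(no output)
```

View pics/c1.png

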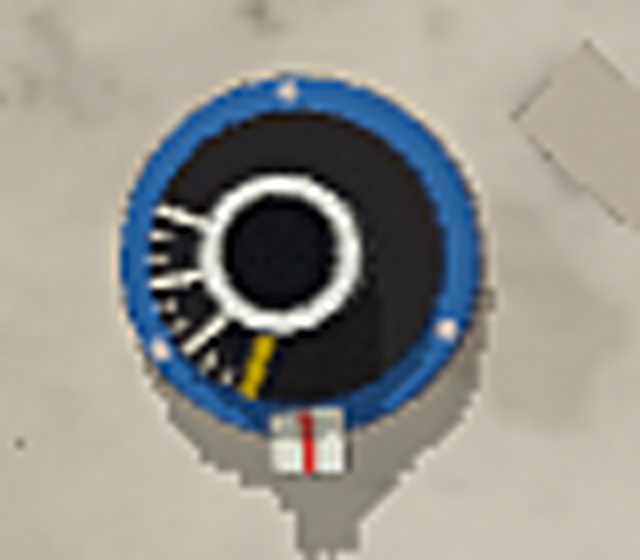

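View pics/c2.png

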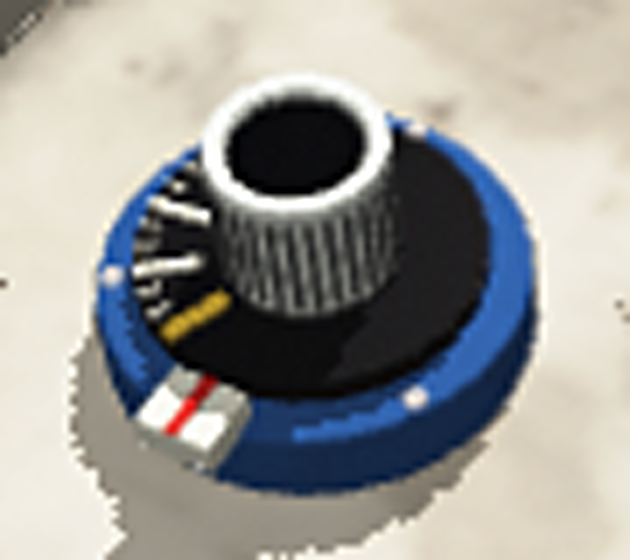

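```bash
cat >h.py <<'E'
import numpy as np,cv2
from station import arm
def ray(n,px,z):
    m=arm.camera_model(n);K,D,R,t=[np.array(m[k],float) for k in('intrinsics','distortion','R','t')]
    u=cv2.undistortPoints(np.array([[px]],float),K,D)[0,0]
    C=-R.T@t;d=R.T@np.array([*u,1]);return C+d*(z-C[2])/d[2]
c1=lambda X,Y:(195+(X+.5)/8-.5,200+(Y+.5)/8-.5)
c2=lambda X,Y:(155+(X+.5)/7-.5,165+(Y+.5)/7-.5)
E
python3 - <<'E'
from h import *
r=np.round
ax=ray('top',c1(281,252),.066);print('ring top',r(ax,4), 'disc', r(ray('top',c1(295,257),.03),4))
ax2=ray('scene',c2(297,142),.066);print('scene ring',r(ax2,4))
ax=(ax+ax2)/2
for n,c,P in(('top',c1,dict(y1=(265,338),y2=(250,392),t30=(187,357),t30b=(224,322),t60=(150,287),t60b=(200,274),t90=(160,208),t90b=(205,225),red=(308,445),l=(147,257),rr=(443,257),redin=(306,415))),('scene',c2,dict(y1=(228,298),y2=(165,335),t30=(137,273),t30b=(198,261),t60=(152,203),t60b=(207,216),red1=(207,385),red2=(170,432)))):
    for k,v in P.items():
        p=ray(n,c(*v),.03);d=p-ax;print(n,k,r(p[:2],4),'rad',r(np.hypot(*d[:2])*1000,1),'ang',r(np.degrees(np.arctan2(d[1],d[0])),1))
E
```

```text
ring top [0.4336 0.0341 0.066 ] disc [0.4327 0.0344 0.03  ]
scene ring [0.4351 0.0355 0.066 ]
top y1 [0.4096 0.0421] rad 25.8 ang 163.5
top y2 [0.3943 0.0458] rad 41.6 ang 164.6
top t30 [0.4036 0.064 ] rad 42.5 ang 136.4
top t30b [0.4138 0.0539] rad 28.1 ang 137.1
top t60 [0.423  0.0753] rad 42.1 ang 105.6
top t60b [0.4271 0.0612] rad 27.4 ang 105.3
top t90 [0.4454 0.0733] rad 40.1 ang 73.9
top t90b [0.441  0.0603] rad 26.4 ang 75.4
top red [0.3799 0.0289] rad 54.8 ang -173.8
top l [0.4315 0.0765] rad 41.8 ang 93.9
top rr [ 0.4339 -0.0075] rad 42.3 ang -90.6
top redin [0.3883 0.0297] rad 46.3 ang -173.8
scene y1 [0.4119 0.0425] rad 23.7 ang 161.0
scene y2 [0.3954 0.048 ] rad 41.1 ang 161.3
scene t30 [0.4067 0.0651] rad 41.0 ang 132.3
scene t30b [0.4172 0.0554] rad 26.8 ang 129.8
scene t60 [0.4257 0.0758] rad 41.9 ang 101.8
scene t60b [0.4294 0.0622] rad 27.9 ang 100.2
scene red1 [0.3889 0.0307] rad 45.7 ang -174.9
scene red2 [0.3737 0.0294] rad 60.9 ang -174.9
```

```bash
cat >>h.py <<'E'
from scipy.spatial.transform import Rotation as Ro
def delta(p,yaw):
    s=arm.observe();R=Ro.from_euler('xyz',s['eef_rot']).as_matrix()
    d=R.T@(np.array(p)-s['tool_pos']);sp=-(yaw-s['eef_rot'][2]);sp=(sp+np.pi)%(2*np.pi)-np.pi
    print('delta',np.round(d,4),'spin',round(sp,3),'t',s['time'],'tool',np.round(s['tool_pos'],4),np.round(s['eef_rot'],3),'F',np.round(s['ft_force'],1),'q',np.round(s['qpos'],2))
E
python3 -c "
from h import *
delta((.4343,.0348,.15),1.5)"
```

```text
delta [-0.4033 -0.3591  0.0809] spin 1.333 t 0.1 tool [0.1593 0.4997 0.2302] [-3.139 -0.     2.833] F [0.5 0.2 0.3] q [ 1.13  0.05  0.1   1.62 -0.    1.44]
```

Call:
apply_moves(steps="-0.015 -0.013 0.003 0.05; -0.045 -0.04 0.009 0.15; -0.08 -0.071 0.016 0.27; -0.115 -0.102 0.023 0.38; -0.15 -0.133 0.03 0.5; -0.18 -0.16 0.036 0.6; -0.205 -0.182 0.041 0.68; -0.22 -0.196 0.044 0.73", grip=0.0854)

```text
time: 0.9
tool_pos: [0.3097, 0.2437, 0.1856]
eef_rot: [-3.138, 0.002, 2.098]
ft_force: [-0.3, -0.0, 0.2]
opening: 0.998
```

```bash
python3 -c "
from h import *
delta((.4343,.0348,.15),1.5)"
```

```text
delta [-0.2432  0.0027  0.036 ] spin 0.598 t 0.9 tool [0.3097 0.2437 0.1856] [-3.138e+00  2.000e-03  2.098e+00] F [-0.3 -0.   0.2] q [ 0.5  -0.3  -0.3   1.57 -0.    1.54]
```

Call:
apply_moves(steps="-0.02 0 0.003 0.05; -0.06 0.001 0.009 0.15; -0.105 0.001 0.016 0.26; -0.15 0.002 0.022 0.37; -0.19 0.002 0.028 0.47; -0.223 0.003 0.033 0.55; -0.243 0.003 0.036 0.6; -0.243 0.003 0.036 0.6")

```text
time: 1.7
tool_pos: [0.4347, 0.0331, 0.1488]
eef_rot: [-3.138, 0.004, 1.494]
ft_force: [-0.2, 0.3, -0.3]
opening: 1.0
```

```bash
python3 -c "
from h import *
delta((.4343,.0348,.15),1.5)
s=arm.observe();im=arm.camera('wrist')[:,:,::-1].copy()
cv2.imwrite('pics/w1.png',im)
m=arm.camera_model('wrist');T=np.eye(4);T[:3,:3]=Ro.from_euler('xyz',s['eef_rot']).as_matrix();T[:3,3]=s['tool_pos']
W=np.linalg.inv(T@m['hand_eye'])
ax=np.array([.4343,.0348])
pts=[[*ax,.066],[*ax,.03]]+[[ax[0]+.0215*np.cos(a),ax[1]+.0215*np.sin(a),.066] for a in np.arange(0,6.28,.5)]+[[ax[0]+.042*np.cos(a),ax[1]+.042*np.sin(a),.03] for a in np.arange(0,6.28,.5)]
p=cv2.projectPoints(np.array(pts),cv2.Rodrigues(W[:3,:3])[0],W[:3,3],m['intrinsics'],m['distortion'])[0][:,0]
for q in p: cv2.circle(im,tuple(int(round(v)) for v in q),1,(0,255,0),-1)
cv2.imwrite('pics/w1o.png',im);print(p[:2])
"
```

```text
delta [ 0.0017 -0.0005 -0.0012] spin -0.006 t 1.7 tool [0.4347 0.0331 0.1488] [-3.138  0.004  1.494] F [-0.2  0.3 -0.3] q [-0.08 -0.18 -0.28  1.47 -0.    1.57]
[[278.70286131 209.96107191]
 [278.87050871 196.84113803]]
```

View pics/w1o.png

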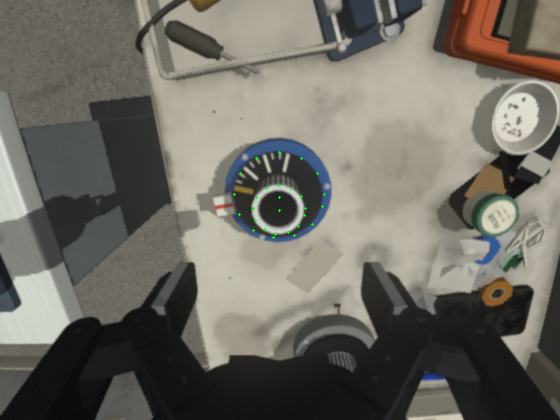

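The overlay shows the ring top at pixel (278,210), which matches the projection. The jaws are centred on it, so I'll descend.

Call:
apply_moves(steps="0.001 0 0.015 0; 0.0015 -0.0005 0.04 0; 0.0015 -0.0005 0.065 0; 0.0015 -0.0005 0.087 0; 0.0015 -0.0005 0.102 0; 0.0015 -0.0005 0.11 0; 0.0015 -0.0005 0.112 0; 0.0015 -0.0005 0.112 0")

```text
time: 2.55
tool_pos: [0.433, 0.0362, 0.0371]
eef_rot: [-3.138, 0.003, 1.497]
ft_force: [-0.3, 0.1, -0.3]
opening: 1.001
```

Call:
apply_moves(steps="0 0 0 0; 0 0 0 0; 0 0 0 0; 0 0 0 0; 0 0 0 0; 0 0 0 0; 0 0 0 0; 0 0 0 0", grip=0.035)

```text
time: 3.35
tool_pos: [0.4338, 0.0361, 0.0382]
eef_rot: [-3.14, 0.003, 1.497]
ft_force: [-1.4, 0.2, 6.0]
opening: 0.473
```

```bash
python3 -c "
from h import *
delta((.4343,.0348,.036),2.93)
print(arm.observe()['opening'],arm.observe()['moment'])
cv2.imwrite('pics/w2.png',arm.camera('wrist')[:,:,::-1])
"
```

```text
delta [-0.0013  0.0006  0.0022] spin -1.433 t 3.35 tool [0.4338 0.0361 0.0382] [-3.140e+00  3.000e-03  1.497e+00] F [-1.4  0.2  6. ] q [-0.07 -0.14 -0.47  1.24 -0.    1.58]
0.4733336596635523 [0.07753137 0.13769935 0.00709096]
```

View pics/w2.png

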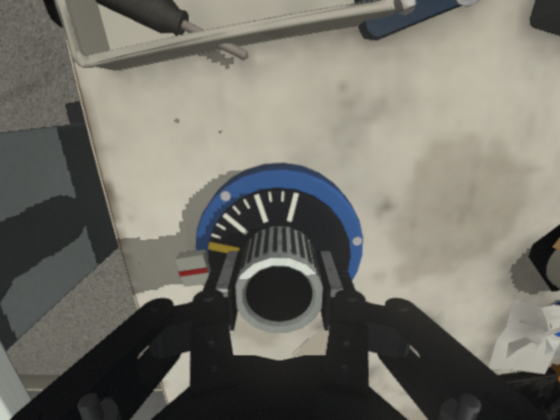

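Call:
apply_moves(steps="0 0 0 -0.04; 0 0 0 -0.13; 0 0 0 -0.25; 0 0 0 -0.37; 0 -0.0005 0 -0.49; 0 -0.0005 0 -0.61; 0 -0.001 0 -0.69; 0 -0.001 0 -0.73")

```text
time: 4.2
tool_pos: [0.4327, 0.0358, 0.0383]
eef_rot: [-3.138, 0.001, 2.229]
ft_force: [-1.2, -1.5, 2.7]
opening: 0.476
```

```bash
python3 -c "
from h import *
delta((.4343,.0348,.038),2.93)
"
```

```text
delta [-0.0018  0.0007  0.0003] spin -0.701 t 4.2 tool [0.4327 0.0358 0.0383] [-3.138e+00  1.000e-03  2.229e+00] F [-1.2 -1.5  2.7] q [-0.07 -0.14 -0.47  1.24 -0.    0.84]
```

Forces are small, so I'll continue the turn.

Call:
apply_moves(steps="0 0 0 -0.04; 0 0 0 -0.13; 0 0 0 -0.25; 0 0 0 -0.37; 0 -0.0005 0 -0.49; 0 -0.0005 0 -0.6; 0 -0.0005 0 -0.67; 0 -0.0005 0 -0.7")

```text
time: 5.0
tool_pos: [0.4321, 0.0349, 0.0383]
eef_rot: [-3.137, -0.002, 2.93]
ft_force: [-2.1, -3.1, 3.1]
opening: 0.471
```

```bash
python3 -c "
from h import *
delta((.4343,.0348,.038),2.93)
cv2.imwrite('pics/w3.png',arm.camera('wrist')[:,:,::-1])
"
```

```text
delta [-0.0022  0.0004  0.0002] spin -0.0 t 5.0 tool [0.4321 0.0349 0.0383] [-3.137e+00 -2.000e-03  2.930e+00] F [-2.1 -3.1  3.1] q [-0.07 -0.14 -0.47  1.24 -0.    0.14]
```

View pics/w3.png

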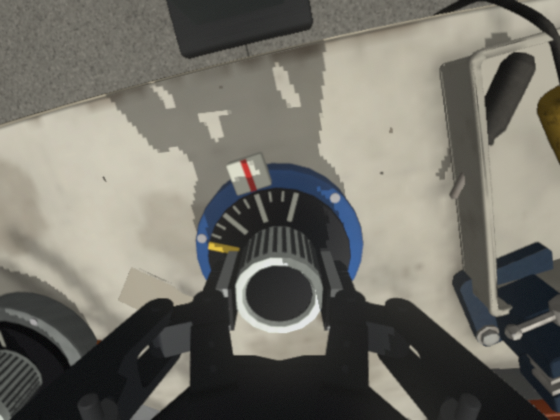

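The red index lines up with the 60 line at about (258,194), reading roughly 58–60°. Now I'll release and lift.

Call:
apply_moves(steps="0 0 0 0; 0 0 0 0; 0 0 0 0; 0 0 0 0; 0 0 0 0; 0 0 0 0; 0 0 0 0; 0 0 0 0", grip=0.0854)

```text
time: 5.85
tool_pos: [0.432, 0.0349, 0.0383]
eef_rot: [-3.137, -0.002, 2.93]
ft_force: [-0.3, -0.1, -0.9]
opening: 0.997
```

Call:
apply_moves(steps="0 0 -0.01 0; 0 0 -0.03 0; 0 0 -0.055 0; 0 0 -0.08 0; 0 0 -0.1 0; 0 0 -0.112 0; 0 0 -0.115 0; 0 0 -0.115 0")

```text
time: 6.65
tool_pos: [0.4326, 0.0354, 0.1535]
eef_rot: [-3.137, -0.001, 2.93]
ft_force: [-1.1, 0.8, 0.4]
opening: 0.997
```

```bash
python3 -c "
from h import *
delta((.4343,.0348,.15),2.93)
w=arm.camera('wrist')[:,:,::-1];a=arm.camera('scene')[:,:,::-1]
cv2.imwrite('pics/s4.png',a)
w=cv2.resize(w[120:260,190:370],None,fx=4,fy=4,interpolation=cv2.INTER_CUBIC)
cv2.imwrite('pics/w4.png',w)
"
```

```text
delta [-0.0018 -0.0002  0.0035] spin 0.0 t 6.65 tool [0.4326 0.0354 0.1535] [-3.137e+00 -1.000e-03  2.930e+00] F [-1.1  0.8  0.4] q [-0.07 -0.19 -0.28  1.48 -0.    0.14]
```

View pics/w4.png

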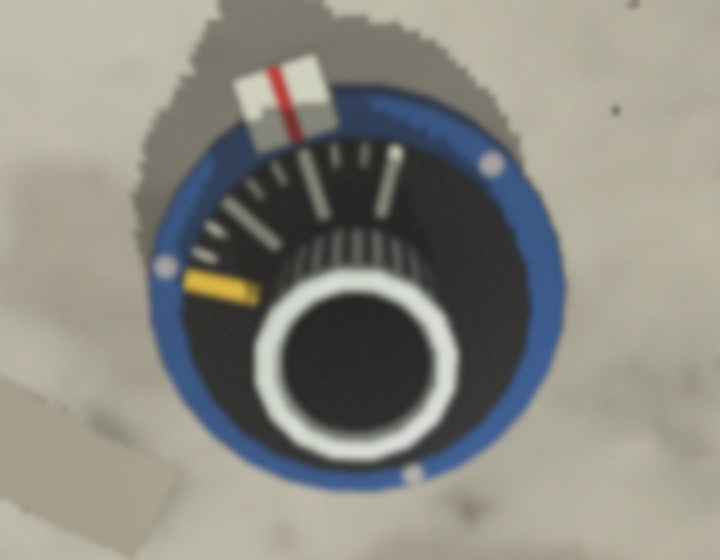

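View pics/s4.png

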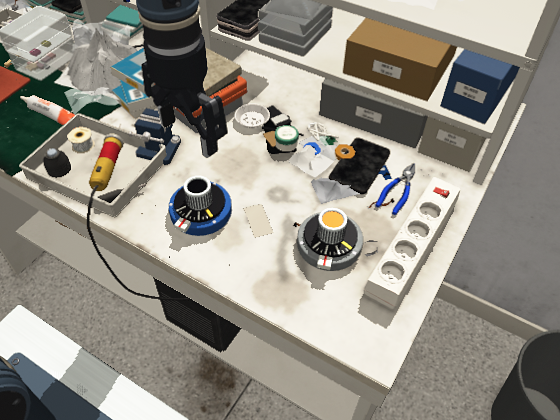

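The index at (295,138) in the crop runs into the second long line (60) at (303,150), so the scale reads about 59°. The grey mount looks unchanged and the arm is clear.

```bash
python3 -c "
from station import arm
print(arm.finish_job())"
```

```text
the job is handed in; nothing more can be done
None
```

I turned the polariser ring about 82° counter-clockwise in one pinch, from about −22° to about 59°. I then opened the gripper, lifted it about 115 mm clear and handed the job in at about 6.8 s.

- **Reading:** the wrist picture after release shows the red index in line with the second long white line (60°), within about 2° by eye.
- **Other mount:** its ring was never touched, and it looks the same in the scene pictures before and after. I compared it by eye and did not measure its zero line.
- **Forces:** the highest wrist force reported was about 6 N, while the fingers closed.
- **Disagreements:** the fingers stopped at an opening of about 40 mm on the 43 mm ring. The tool also sat 1–2 mm off the measured axis. Neither affected the turn.

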